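# Hook the short display arm into the slotted stand

## Task

On the tasting-room table, pick up the short two-clawed display arm, hook both its claws into the upper pair of slots of the slotted stand from the front, and press it down until it is fully home and locked. Let go so that it hangs there by itself, and leave the long one-clawed arm where it stands.

Things in the scene. Friction and masses are not known exactly. Their poses are not given: they have to be found in the camera images.
- short_arm_mid (a point): Short loose steel display arm, 180 g, upright: bar 12 thick (y), 48 high, 135 long; at its +x end a back plate 100 wide, 60 high. Behind it (+x) two claws 18 long, 14 wide, at y +-35: shank 48-58 above the arm's underside, tooth down to 30, mouth 12 to 9 mm. Point = grip: mid-bar, 24 above the underside, 80 before the plate's rear face. x to claws, z up. At its -x end a 30 wide lip, 60 high.
- slots (a point): Fixed slotted stand: grey panel 150 wide, 6 thick, 202 high. Two pairs of slots, 40 wide, 48 high, centres at y +-35; upper pair 140-188 mm above the table, lower 40-88. Point: on the front face, midway between the upper slots, 164 up. x into the panel, z up. Grip point rel. to it: 20 below with claws mid-slot; fully home 80 in front, 48 below (shanks on the slots' lower edges, plate on the face).
- lock (a joint): Lock bar across the back of the panel just below the upper slots; the claws' teeth push it down as the arm goes home. Value in m: 0 up (unlocked, start), about 0.010 with the arm fully home, stop at 0.014. Friction of about 5 N holds it, more than the arm's weight, so press the arm down over the last 10 mm; it stays where pushed.
- long_arm_mid (a point): Long display arm, same steel, loose, standing near the short one; not to be used. Bar 215 mm long, back plate 60 mm wide, one claw in the middle. Point: on its bar, 24 mm above its underside, 80 mm in front of the plate's rear face; axes as for the short arm.

How it is judged:
By the outcome, as a careful person would: the job done as asked, in the order asked, and still so for the second after the job is handed in, with the robot touching nothing.
It also fails if it takes over 38 s, if anything falls off the work surface, if the arm or the gripper's body presses on something with over 40 N, if the wrist force passes 120 N, or if a joint passes its speed limit or range.

## Robot

A 6-joint arm with a two-finger parallel gripper is mounted at the origin on the work surface. World frame = base frame: x ahead of the robot, y to its left, z up, the work surface at z = 0. Lengths are in m, angles in degrees, forces in N, time in s.
With the tool pointing down it reaches from about 0.4 to 0.825 m from the base axis. Payload 7 kg.
Tool frame: the origin (TCP) lies midway between the tips of the shut fingers; the grasp point (between the pads) lies 19 mm behind it; z points along the fingers, y is the line along which they close (so a half turn about z gives the same grasp; the last joint's range is limited). The gripper opens to 88 mm and grips with 3 to 60 N. Pads are 19 mm wide; open, the fingers measure 130 mm over their backs; the gripper's body (78 mm by 193 mm) begins 47 mm behind the grasp point.
Start: joints at [-52.42, 20.546, 0.682, 0, -70.136, -16.507], TCP at [0.243, -0.63, 0.194] pointing down, gripper open.
Joint ranges: [-176.03, 176.03], [-82.01, 121.73], [-58.28, 71.71], [-173.87, 95.51], [-174.79, -0.11], [-173.66, 173.66]. Speed limits (degrees/s): [136.94, 136.94, 172.46, 180, 180, 180].

## Interface

Orientations are given as a 3x3 rotation matrix whose columns are the frame's x, y, z axes.
In Python, from rig import robot gives the robot as it stands. Calls block until the motion is done:
- robot.goto(position, orientation): joint-space move of the TCP to a pose.
- robot.servo_line(position, ori=None, speed=0.15): straight line of the TCP; ori=None keeps the orientation; speed is the mean speed in m/s.
- robot.movej(angles): joint-space move.
- robot.move_gripper(opening): opening from 0.0 (shut) to 1.0 (fully open); the grip force is fixed at half the most; returns when the fingers have stopped.
- robot.dwell(seconds).
- robot.ik(position, orientation): joint angles nearest the present ones, or None.
- robot.grab_frame(name): name is "scene" or "side" or "wrist"; returns (picture, depth): 384x512x3 uint8, red, green, blue; 384x512 float32, m along the optical axis (not along the pixel's ray), 0 where there is no reading.
- robot.camera_info(name): a dict with "vfov" (degrees; the focal length in pixels is half the picture's height over the tangent of half this angle, whatever the lens; pixels are square), "cx", "cy" (the principal point, pixels), "view" (4x4, takes a point from world to camera coordinates); the wrist camera has in their place "T_tool_cam" (4x4, takes a point from camera to tool coordinates, whose origin is the TCP and whose axes are the flange's). Camera axes: x right, y down, z forward; pixel columns grow to the right and rows downward; lengths in m; the calibration is good to about 2 mm. A picture is of the moment at which its call begins: read the wrist's pose just before it. camera_info takes no time and is no camera call.
A pose or a line that the arm cannot do raises robot.Unreachable and nothing moves.
- robot.job_done(): hands the job in; it is judged then, once.
Readings, each from a call of its own:
- robot.read_t(): time.
- robot.read_qpos(): joint angles.
- robot.read_qvel(): joint speeds.
- robot.read_effort(): joint torques, N m.
- robot.read_position(): TCP position.
- robot.read_tcp_rot(): TCP orientation.
- robot.read_force(): force on the tool from outside, world axes, zero at the start.
- robot.read_ft_torque(): the same for the moment, N m.
- robot.read_grip_width(): opening from 0.0 (shut) to 1.0 (fully open).
- robot.read_finger_force(): force on a finger pad.
Only numpy, scipy, OpenCV 4.12 (cv2) and the standard library are available. Lean on these libraries where they do the work, as an engineer would, in place of code of your own. Each camera call takes 0.05 s, during which the arm holds its last target. There are 200 camera calls.

## Working session

There is one attempt and no reset: what is moved stays moved. The work goes in short steps, each a Python script; the robot and the scene stay as the last script left them, time stands still between calls to the robot, and variables do not carry over. Pictures are saved under pics/ and viewed, at most 10 in all, crops included, and the job is handed in when it is done.

```bash
mkdir -p pics; ls; cat > h.py <<'E'
import numpy as np, cv2
from rig import robot
def save(n,im): cv2.imwrite(f'pics/{n}.png',im[:,:,::-1])
def cam(name):
    i=robot.camera_info(name); f=192/np.tan(np.radians(i['vfov']/2))
    if 'view' in i: T=np.linalg.inv(np.array(i['view']))
    else:
        M=np.eye(4);M[:3,:3]=robot.read_tcp_rot();M[:3,3]=robot.read_position();T=M@np.array(i['T_tool_cam'])
    return f,i['cx'],i['cy'],T
def cloud(name,c=None):
    f,cx,cy,T=c or cam(name); rgb,d=robot.grab_frame(name)
    v,u=np.mgrid[:384,:512]
    P=np.stack([(u-cx)/f*d,(v-cy)/f*d,d],-1)@T[:3,:3].T+T[:3,3]
    P[d==0]=np.nan
    return rgb,d,P
E
python3 - <<'E'
from h import *
a,d,P=cloud('scene'); b,e,Q=cloud('side')
np.savez('s0.npz',a=a,P=P,b=b,Q=Q)
save('scene0',a);save('side0',b)
print({n:robot.camera_info(n) for n in('scene','side','wrist')},(d==0).mean(),(e==0).mean(),robot.read_t())
E
```

```text
pics
{'scene': {'vfov': 42.55333107837471, 'cx': 253.83615416072013, 'cy': 182.2127990277382, 'view': array([[ 0.88064432,  0.47369047, -0.00910628, -0.50235519],
       [ 0.27059257, -0.51865372, -0.81103513, -0.02146171],
       [-0.38890261,  0.71176939, -0.58492657,  1.28051006],
       [ 0.        ,  0.        ,  0.        ,  1.        ]])}, 'side': {'vfov': 43.2527242102006, 'cx': 255.2989562082411, 'cy': 193.0519580107631, 'view': array([[-0.70781097, -0.70634612, -0.00887581,  0.4319094 ],
       [-0.51775977,  0.52729919, -0.67370645,  0.34139489],
       [ 0.48055015, -0.47226128, -0.73894576,  0.96569966],
       [ 0.        ,  0.        ,  0.        ,  1.        ]])}, 'wrist': {'vfov': 70.60375810479782, 'cx': 256.68556399031496, 'cy': 189.90106731754102, 'T_tool_cam': array([[-5.31097900e-05, -9.63038946e-01, -2.69362184e-01,
         7.24682839e-02],
       [ 9.99999998e-01, -6.18495573e-05,  2.39593494e-05,
        -6.87563896e-04],
       [-3.97337184e-05, -2.69362182e-01,  9.63038947e-01,
        -1.90485868e-01],
       [ 0.00000000e+00,  0.00000000e+00,  0.00000000e+00,
         1.00000000e+00]])}} 0.0039215087890625 0.004175821940104167 0.1
```

View pics/scene0.png

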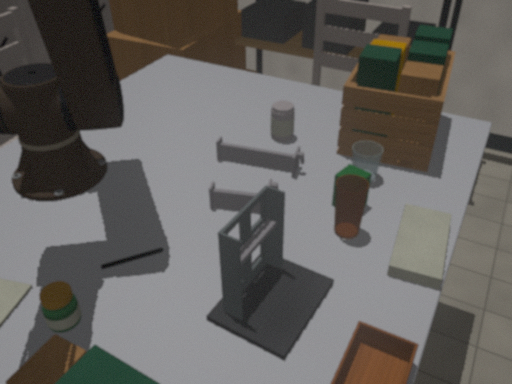

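View pics/side0.png

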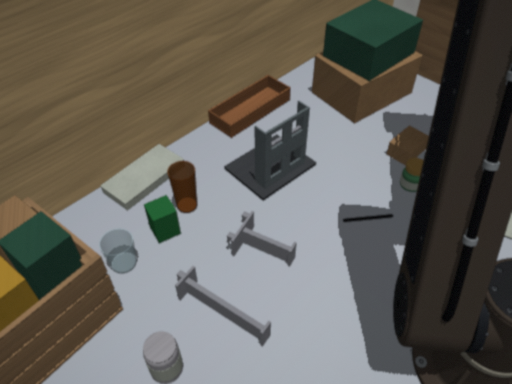

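The scene view shows the short arm at about (243,195), the long arm at (260,157) and the panel at (253,240). In the side view they are at (262,236), (222,302) and (282,145).

```bash
python3 - <<'E'
from h import *
s=np.load('s0.npz')
pts=np.concatenate([s['P'].reshape(-1,3),s['Q'].reshape(-1,3)]); src=np.r_[np.zeros(384*512),np.ones(384*512)]
for n,p in(('scene',s['P'][195,243]),('side',s['Q'][240,270]),('panelsc',s['P'][240,230]),('panelside',s['Q'][165,262]),('long',s['Q'][302,222])):print(n,p.round(3))
c=s['Q'][240,270][:2]
ok=np.isfinite(pts).all(1)&(pts[:,2]>.012)&(pts[:,2]<.24)
pts=pts[ok];src=src[ok]
x0,y0=c-.3
im=np.zeros((600,600,3),np.uint8)
o=np.argsort(pts[:,2])
for p,q in zip(pts[o],src[o]):
    i=int((p[0]-x0)*1000);j=int((p[1]-y0)*1000)
    if 0<=i<600 and 0<=j<600: im[599-i,599-j]=(60+int(p[2]*800), 255 if q else 60, int(min(255,p[2]*2500)))
print(x0,y0)
save('top',im)
E
```

```text
scene [nan nan nan]
side [0.476 0.086 0.047]
panelsc [ 0.635 -0.195  0.198]
panelside [ 0.632 -0.047  0.089]
long [0.435 0.273 0.049]
0.1761732868235727 -0.21439365361560453
```

View pics/top.png

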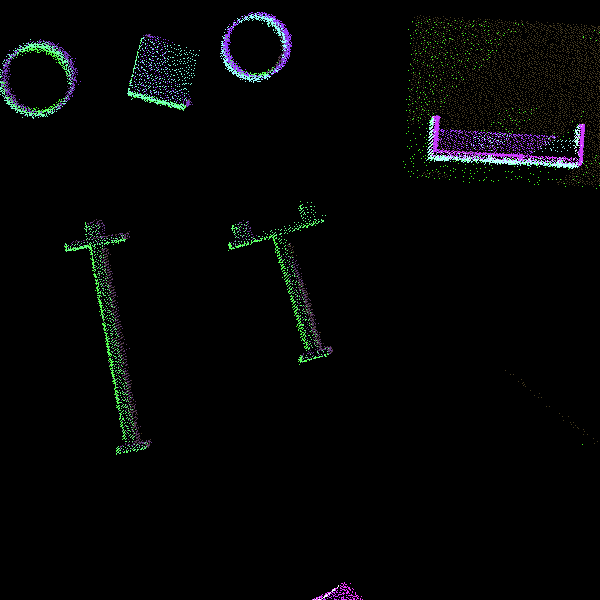

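The top-down map shows the short arm with its plate at about (277,233) and its lip at (315,355). The long arm is clear to the left, and the panel front edge runs from (430,158) to (580,163).

```bash
cat >> h.py <<'E'
def inbox(P,lo,hi):
    Q=P.reshape(-1,3); return Q[(np.isfinite(Q)&(Q>lo)&(Q<hi)).all(1)]
def line(p):  # robust 2D line: point, unit dir with +x
    vx,vy,x,y=cv2.fitLine(p[:,:2].astype(np.float32),cv2.DIST_HUBER,0,.001,.001).ravel()
    return np.array([x,y]),np.array([vx,vy])
E
python3 - <<'E'
from h import *
s=np.load('s0.npz')
for n in 'PQ':
    W=s[n]
    # bar top: map pixel (275..320, 245..340)
    X=lambda r:0.1762+(599-r)/1000; Y=lambda c:-.2144+(599-c)/1000
    b=inbox(W,[X(338),Y(325),.044],[X(248),Y(270),.053]); 
    p,d=line(b); d*=np.sign(d[0])
    pl=inbox(W,[X(255),Y(330),.052],[X(210),Y(225),.070]); a=(pl[:,:2]-p)@d; lat=(pl[:,:2]-p)@[-d[1],d[0]]
    lp=inbox(W,[X(370),Y(335),.052],[X(340),Y(295),.070]); al=(lp[:,:2]-p)@d
    print(n,len(b),p,np.degrees(np.arctan2(d[1],d[0])),'along',np.percentile(a,[2,50,98]),'lat',lat.min(),lat.max(),'lip',al.min(),np.median(al),al.max())
    r=p+d*np.median(a);print(' plate pt',r,'bar top z',np.median(b[:,2]),'plate top',np.percentile(pl[:,2],90))
    f=inbox(W,[.58,-.21,.09],[.66,-.03,.13]); t=inbox(W,[.58,-.22,.194],[.66,-.03,.215])
    for k,g in(('face',f),('top',t)):
        if len(g)>20:
            p,d=line(g);d*=-np.sign(d[1]);print(' ',k,len(g),p,np.degrees(np.arctan2(d[1],d[0]))+90,'y',np.percentile(g[:,1],[.5,99.5]),'x',np.percentile(g[:,0],[5,95]))
print(robot.read_tcp_rot().round(3))
for y in (12,0):
  c,q=np.cos(np.radians(y)),np.sin(np.radians(y))
  for sg in(1,-1):
    R=np.array([[sg*c,-(-sg)*-0+ 0,0],[0,0,0],[0,0,-1]]);R[:,0]=[sg*c,sg*q,0];R[:,2]=[0,0,-1];R[:,1]=np.cross(R[:,2],R[:,0])
    for P in([.46,.07,.35],[.46,.07,.005],[.5,-.12,.13],[.54,-.12,.097]): print(y,sg,P,robot.ik(P,R))
E
```

```text
P 190 [0.48335996 0.08500382] 17.323616 along [0.06343607 0.07397592 0.08493814] lat 0.024515348833341954 0.051368970985826726 lip -0.06713717905337539 -0.06163552567343076 -0.05829553698424081
 plate pt [0.5539802  0.10703151] bar top z 0.04890974092289596 plate top 0.062194085420000454
  face 622 [ 0.6383457  -0.14047834] -6.4251556 y [-0.19850824 -0.04726784] x [0.614557   0.65727626]
  top 624 [ 0.6208478  -0.13489087] -2.557022 y [-0.19784329 -0.04591734] x [0.61423766 0.65125492]
Q 197 [0.4750524  0.08837286] 17.927385 along [0.06778149 0.07269668 0.09032735] lat -0.053146882782317356 0.04792304265433546 lip -0.06142089721423677 -0.05738515953847961 -0.053334343105813475
 plate pt [0.54421945 0.11074973] bar top z 0.04728729607083837 plate top 0.06039525389894125
  face 629 [ 0.6151915  -0.12307609] -5.00679 y [-0.19365161 -0.04304567] x [0.6104682 0.6483668]
  top 277 [ 0.61771405 -0.1159021 ] -3.5677185 y [-0.19639427 -0.0435063 ] x [0.61112526 0.64906572]
[[-0.933 -0.359 -0.001]
 [-0.359  0.933  0.001]
 [ 0.     0.001 -1.   ]]
12 1 [0.46, 0.07, 0.35] [ 32.99634854  -3.625641
[... 1027 characters left out ...]
44375e-14
 -3.74485425e+01  5.70036515e+01]
0 1 [0.5, -0.12, 0.13] [  8.40550093   8.4983039  -24.64311853   0.         -56.85857757
  81.59449907]
0 1 [0.54, -0.12, 0.097] [  7.75845736  14.01882915 -22.38609257   0.         -53.59507827
  82.24154264]
0 -1 [0.46, 0.07, 0.35] [  32.99634854   -3.62564128   -8.43331422    0.          -85.19232705
 -122.99634854]
0 -1 [0.46, 0.07, 0.005] [ 3.29963485e+01  1.36561097e+01 -3.88953478e+01 -2.54444375e-14
 -3.74485425e+01 -1.22996349e+02]
0 -1 [0.5, -0.12, 0.13] [  8.40550093   8.4983039  -24.64311853   0.         -56.85857757
 -98.40550093]
0 -1 [0.54, -0.12, 0.097] [  7.75845736  14.01882915 -22.38609257   0.         -53.59507827
 -97.75845736]
```

```bash
cat >> h.py <<'E'
def R(yaw): # tool down, camera on the -x side; yaw deg of bar
    c,s=np.cos(np.radians(yaw)),np.sin(np.radians(yaw)); x=np.array([-c,-s,0]);z=np.array([0,0,-1.])
    return np.stack([x,np.cross(z,x),z],1)
E
python3 - <<'E'
from h import *
robot.goto([.46,0,.26],R(8)); robot.dwell(.2)
a,d,W=cloud('wrist'); np.savez('w1.npz',a=a,W=W); save('w1',a)
print(robot.read_t(),robot.read_position())
E
```

```text
2.7333 [ 4.60044060e-01 -3.51300205e-04  2.59885549e-01]
```

View pics/w1.png

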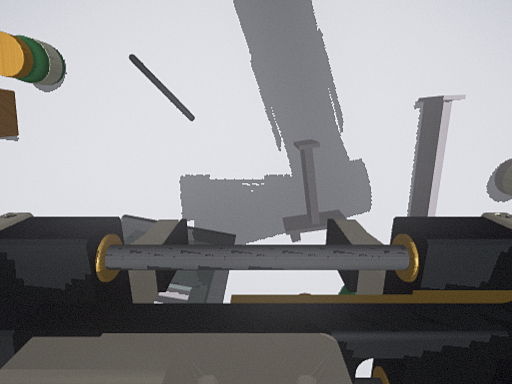

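The wrist view has world +x downward. The short arm's bar and plate are at (310,145)-(312,225), and the gripper hides the panel at (190,260). I'll turn the tool half a turn so the camera looks ahead.

```bash
cat >> h.py <<'E'
R0=R
def R(yaw): return R0(yaw+180)
E
python3 - <<'E'
from h import *
robot.goto([.43,-.01,.26],R(8)); robot.dwell(.2)
a,d,W=cloud('wrist'); np.savez('w2.npz',a=a,W=W); save('w2',a)
print(robot.read_t(),robot.read_position(),robot.read_qpos())
b=inbox(W,[.41,.06,.044],[.535,.12,.053])
p,dd=line(b);dd*=np.sign(dd[0]);print(len(b),p,np.degrees(np.arctan2(dd[1],dd[0])),np.median(b[:,2]))
n=np.array([-dd[1],dd[0]])
pl=inbox(W,[.52,.03,.054],[.60,.16,.070]);A=(pl[:,:2]-p)@dd;L=(pl[:,:2]-p)@n
print('plate/claws',len(pl),A.min(),A.max(),L.min(),L.max(),np.median(pl[:,2]))
print(np.histogram(A,bins=np.arange(.05,.11,.003)))
t=inbox(W,[.58,-.22,.194],[.66,-.02,.215]);print('top',len(t),t.min(0) if len(t) else 0,t.max(0) if len(t) else 0)
E
```

```text
5.625 [ 0.43003021 -0.00998806  0.25999973] [ 2.51520215e+01 -5.80526907e+00 -2.17017401e+01  1.90101479e-03
 -7.41051089e+01  7.28421353e+01]
742 [0.48102194 0.0870524 ] 16.676329 0.04786188959569859
plate/claws 716 0.06408823194220384 0.08669374117924425 -0.049689477494280515 0.05017900970834632 0.059051494635366325
(array([  0,   0,   0,   0,  91, 186, 155,  53,  56,  57,  49,  58,  11,
         0,   0,   0,   0,   0,   0]), array([0.05 , 0.053, 0.056, 0.059, 0.062, 0.065, 0.068, 0.071, 0.074,
       0.077, 0.08 , 0.083, 0.086, 0.089, 0.092, 0.095, 0.098, 0.101,
       0.104, 0.107]))
top 473 [ 0.61032208 -0.19485674  0.19410352] [ 0.61709992 -0.14667826  0.20389707]
```

View pics/w2.png

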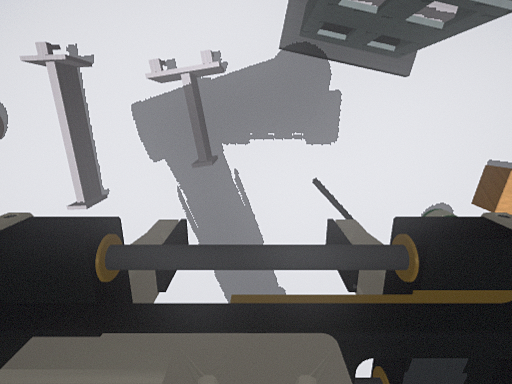

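The view shows the short arm from (160,70) to (205,160) with both claws, and the panel with its slots at the upper right around (380,45). I'll grasp now.

```bash
python3 - <<'E'
from h import *
g=[.4709,.0841]
robot.goto([*g,.10],R(17)); robot.servo_line([*g,.006],speed=.12)
robot.move_gripper(0); print(robot.read_grip_width(),robot.read_finger_force(),robot.read_position())
robot.servo_line([*g,.16],speed=.15)
print(robot.read_t())
robot.goto([.43,-.12,.16],R(-2)); robot.dwell(.2)
a,d,W=cloud('wrist'); np.savez('w3.npz',a=a,W=W,p=robot.read_position()); save('w3',a)
print(robot.read_t(),robot.read_grip_width(),robot.read_force())
E
```

```text
0.13215787895183123 29.998742043972015 [0.47088545 0.08410115 0.00597241]
9.6917
10.7833 0.13043485889982268 [ 0.79766572 -0.16077306 -1.37638109]
```

View pics/w3.png

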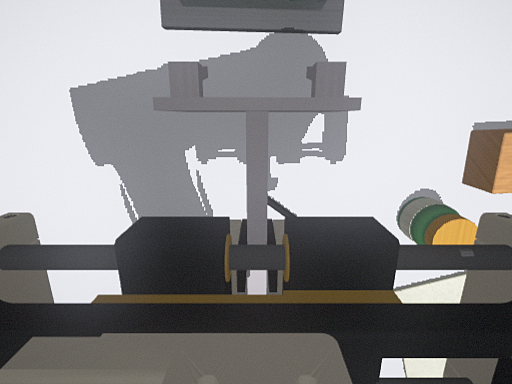

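The arm is held straight: its plate is at rows 97-110 (cols 155-360) and the claws at (187,80) and (330,80). The panel's front edge is at row 30 (cols 162-342).

```bash
cat >> h.py <<'E'
def measure(W,tp):
    o={}
    pt=inbox(W,[tp[0]+.05,tp[1]-.07,tp[2]+.040],[tp[0]+.105,tp[1]+.07,tp[2]+.066])
    c,s=np.cos(np.radians(YP)),np.sin(np.radians(YP)); 
    q=pt[:,:2]-tp[:2]; a=q@[c,s]; l=q@[-s,c]
    o['plate']=(len(pt),'claw tip',np.percentile(a,98.5),'lat',np.percentile(l,[.7,99.3]),'topz',np.percentile(pt[:,2],[50,90]))
    m=a<np.percentile(a,99)-.0205; 
    b=inbox(W,[tp[0]+.02,tp[1]-.02,tp[2]+.035],[tp[0]+.065,tp[1]+.02,tp[2]+.055])
    p,d=line(b);d*=np.sign(d[0]);o['bar']=(len(b),p-tp[:2],np.degrees(np.arctan2(d[1],d[0])),np.median(b[:,2]))
    f=inbox(W,[.58,-.23,.1],[.66,-.01,.197]);
    if len(f)>50:
        p,d=line(f);d*=-np.sign(d[1]);y=np.degrees(np.arctan2(d[1],d[0]))+90
        o['face']=(len(f),p,y,f.min(0),f.max(0))
    t=inbox(W,[.58,-.23,.198],[.66,-.01,.21])
    if len(t)>20: o['top']=(len(t),t.min(0),t.max(0),np.median(t,0))
    return o
YP=-2
E
python3 - <<'E'
from h import *
s=np.load('w3.npz');W=s['W'];tp=s['p']
for k,v in measure(W,tp).items():print(k,*v)
for r in (2,8,14,20,26,29,31):print(r,W[r,[166,200,250,300,338]].round(4).tolist())
for r in (66,76,94,98,102,106,110):print(r,W[r,[165,187,215,330,350]].round(4).tolist())
E
```

```text
plate 6176 claw tip 0.09623992619328738 lat [-0.04899427  0.0478239 ] topz [0.21202741 0.21396994]
bar 1720 [ 0.04172612 -0.0019241 ] -2.8913627 0.20159816716978934
2 [[0.6232, -0.0281, 0.013], [0.6179, -0.0669, 0.0245], [0.6153, -0.1192, 0.0269], [0.6122, -0.1704, 0.0309], [0.6173, -0.2144, 0.0121]]
8 [[0.6178, -0.0272, 0.0123], [0.6167, -0.0642, 0.0119], [0.6151, -0.1188, 0.0112], [0.6123, -0.173, 0.0141], [0.6113, -0.2145, 0.013]]
14 [[0.6123, -0.0263, 0.0115], [0.6109, -0.0637, 0.0122], [0.6091, -0.1185, 0.0118], [0.6068, -0.1732, 0.0133], [0.6057, -0.2149, 0.0124]]
20 [[0.6068, -0.0253, 0.0105], [0.605, -0.0633, 0.0125], [0.6035, -0.1183, 0.0112], [0.6014, -0.1734, 0.012], [0.6003, -0.2156, 0.0109]]
26 [[0.601, -0.0245, 0.0104], [0.599, -0.0628, 0.013], [0.5976, -0.1181, 0.0113], [0.5953, -0.1733, 0.0128], [0.594, -0.2154, 0.0126]]
29 [[0.6011, -0.0209, -0.0007], [0.5987, -0.0609, 0.0033], [0.5956, -0.1179, 0.0077], [0.5924, -0.1734, 0.0126], [0.591, -0.2155, 0.0127]]
31 [[0.599, -0.0207, -0.0006], [0.5975, -0.0602, 0.0004], [0.5953, -0.1177, 0.0013], [0.5921, -0.1744, 0.0061], 
[... 298 characters left out ...]
-0.0012]]
94 [[0.5307, -0.0106, -0.0019], [0.5133, -0.0892, 0.2124], [0.5285, -0.0722, -0.0003], [0.5111, -0.1582, 0.2113], [0.523, -0.2371, -0.0005]]
98 [[0.5118, -0.0789, 0.2139], [0.5114, -0.0895, 0.2143], [0.5109, -0.1028, 0.214], [0.5091, -0.1574, 0.2145], [0.5088, -0.1672, 0.2136]]
102 [[0.5099, -0.0787, 0.2138], [0.5096, -0.089, 0.2129], [0.5091, -0.1028, 0.2149], [0.5073, -0.1575, 0.2146], [0.507, -0.1674, 0.2133]]
106 [[0.5082, -0.078, 0.2125], [0.5078, -0.0889, 0.2135], [0.5073, -0.1024, 0.2133], [0.5055, -0.158, 0.2129], [0.5052, -0.1677, 0.2129]]
110 [[0.5067, -0.0725, 0.1962], [0.5063, -0.0852, 0.199], [0.5058, -0.1001, 0.1989], [0.5037, -0.1614, 0.2], [0.5033, -0.1712, 0.2026]]
```

The strip at the top is the stand's base plate, not the panel. I'll raise the arm for one near look at the panel's top edge.

```bash
python3 - <<'E'
from h import *
robot.goto([.465,-.12,.31],R(-2)); robot.dwell(.2)
tp=robot.read_position();a,d,W=cloud('wrist'); np.savez('w4.npz',a=a,W=W,p=tp); save('w4',a)
print(robot.read_t(),tp)
for k,v in measure(W,tp).items():print(k,*v)
t=inbox(W,[.58,-.23,.196],[.66,-.01,.212])
for lo in np.arange(-.20,-.03,.02):
    q=t[(t[:,1]>lo)&(t[:,1]<lo+.02)]
    if len(q):print(lo.round(2),len(q),np.percentile(q[:,0],[3,50,97]).round(4),np.median(q[:,2]).round(4))
E
```

```text
11.7 [ 0.46426682 -0.11988085  0.30872225]
plate 6138 claw tip 0.096330156336822 lat [-0.04906349  0.04779638] topz [0.36068333 0.36268229]
bar 1712 [ 0.04338928 -0.00203971] -2.2510397 0.35037781739953555
face 3502 [ 0.61814415 -0.1224549 ] -1.1119232 [ 0.61054746 -0.1951908   0.10000759] [ 0.65944468 -0.04529901  0.19699657]
top 1487 [ 0.61068648 -0.19653433  0.19800766] [ 0.64513123 -0.04585996  0.2045979 ] [ 0.61860543 -0.12135013  0.20188307]
-0.2 288 [0.611  0.6176 0.6383] 0.2018
-0.18 180 [0.6119 0.6145 0.618 ] 0.2018
-0.16 176 [0.613  0.6157 0.6194] 0.2018
-0.14 176 [0.614  0.6167 0.6202] 0.2019
-0.12 181 [0.6154 0.618  0.6216] 0.2018
-0.1 178 [0.6164 0.6191 0.6227] 0.2018
-0.08 183 [0.6177 0.6204 0.624 ] 0.2017
-0.06 251 [0.6189 0.6265 0.6436] 0.2018
```

View pics/w4.png

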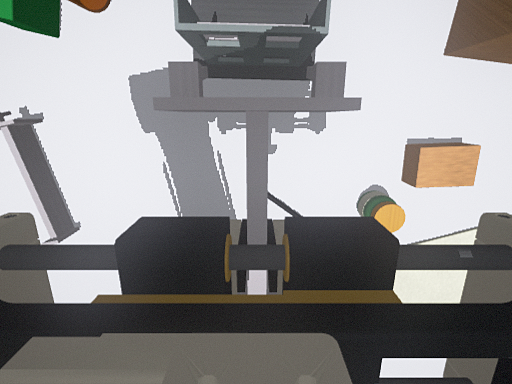

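Panel: front centre is about (0.6147, −0.1208) with yaw −3.4°. The arm's plate rear face is 80 mm ahead of the TCP, and its lateral offset is negligible. I'll insert now.

```bash
cat >> h.py <<'E'
YP=-3.4; C=np.array([.6147,-.1208]); N=np.array([np.cos(np.radians(YP)),np.sin(np.radians(YP))])
def at(off,z): return np.r_[C-N*off,z]
E
python3 - <<'E'
from h import *
def rep(s): print(s,round(robot.read_t(),2),robot.read_position().round(4),robot.read_force().round(1),robot.read_ft_torque().round(2))
robot.goto(at(.125,.16),R(YP)); robot.servo_line(at(.125,.126),speed=.1); rep('pre')
robot.servo_line(at(.0815,.126),speed=.05); rep('in')
if np.linalg.norm(robot.read_force())<8:
    robot.servo_line(at(.0815,.112),speed=.04); rep('down1')
tp=robot.read_position();a,d,W=cloud('wrist'); save('w5',a); np.savez('w5.npz',W=W,a=a,p=tp)
for k,v in measure(W,tp).items():print(k,*v)
E
```

```text
pre 12.85 [ 0.4906 -0.1135  0.1271] [ 0.3 -0.1 -1. ] [-0.12  0.16  0.04]
in 13.87 [ 0.533  -0.116   0.1259] [ 0.2 -0.1 -1.8] [-0.03  0.21  0.03]
down1 14.37 [ 0.5332 -0.116   0.1118] [ 0.6  0.7 -1.8] [-0.07  0.19  0.05]
plate 5882 claw tip 0.09976422985558504 lat [-0.05884824  0.07198954] topz [0.16475812 0.16695766]
bar 1722 [ 0.0433868  -0.00307969] -3.7679377 0.15349922052180126
face 22795 [ 0.63255215 -0.13622445] -4.330078 [ 0.58002725 -0.19605793  0.10006882] [ 0.65934262 -0.04496119  0.19699697]
top 11313 [ 0.61039526 -0.19726078  0.19800027] [ 0.64642595 -0.04489024  0.20458383] [ 0.61886933 -0.1201333   0.20193177]
```

View pics/w5.png

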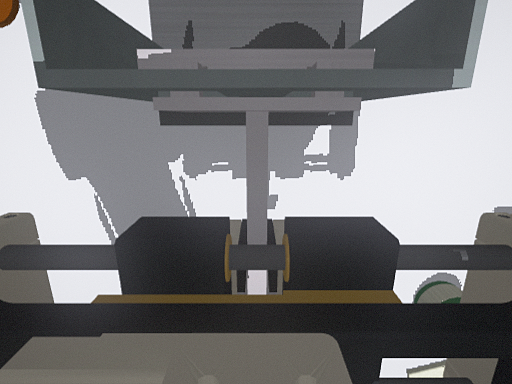

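The plate (row 105) sits just in front of the panel face, the claws are through the slots, and there is no contact force. I'll press down in small steps.

```bash
python3 - <<'E'
from h import *
for z in (.108,.105,.102,.100,.0985,.097,.096):
    robot.servo_line(at(.081,z),speed=.03); F=robot.read_force()
    print(round(robot.read_t(),2),robot.read_position().round(4),F.round(1),robot.read_ft_torque().round(2))
    if F[2]>20: break
tp=robot.read_position();a,d,W=cloud('wrist'); save('w6',a)
p=inbox(W,[tp[0]+.06,tp[1]-.045,.13],[tp[0]+.078,tp[1]+.045,.175]); print('plate top z',np.percentile(p[:,2],[50,75,90,97]))
for lo in (.02,.035,.05,.06):
    b=inbox(W,[tp[0]+lo,tp[1]-.012,.12],[tp[0]+lo+.01,tp[1]+.004,.15]);print('bar top',lo,np.median(b[:,2]))
E
```

```text
14.7 [ 0.5339 -0.116   0.1079] [-0.7  0.3 -1.5] [-0.11  0.26 -0.02]
14.95 [ 0.5332 -0.1162  0.105 ] [-4.2 -0.2  2.2] [-0.05  1.74 -0.01]
15.2 [ 0.5321 -0.1162  0.1018] [-8.1  0.6  5. ] [0.14 2.94 0.04]
15.45 [ 0.5314 -0.1161  0.0997] [-10.7   1.3   5.1] [0.35 3.51 0.06]
15.7 [ 0.531  -0.1162  0.0981] [-10.2   1.5   5.7] [0.49 3.96 0.  ]
15.95 [ 0.5306 -0.1162  0.0964] [-10.9   1.4   6.5] [0.48 4.24 0.09]
16.2 [ 0.5303 -0.1162  0.0955] [-12.    2.6   7.1] [0.65 4.54 0.02]
plate top z [0.15899379 0.15957545 0.1600309  0.16048784]
bar top 0.02 0.14090361165823606
bar top 0.035 0.14291079526825823
bar top 0.05 0.1447719918687828
bar top 0.06 0.14612188716830404
```

The bar pitched about 7.5° in the pads, and the plate top is 8 mm short of home. The claws are hooked, so I'll let go and press on the plate top with shut fingertips.

```bash
cat >> h.py <<'E'
def state(W,tag):
    # height along the arm centreline, and slope
    q=W.reshape(-1,3); q=q[np.isfinite(q).all(1)]; a=(q[:,:2]-C)@N; l=(q[:,:2]-C)@[-N[1],N[0]]
    for lo in np.arange(-.14,-.0,.01):
        m=(a>lo)&(a<lo+.01)&(abs(l)<.004)&(q[:,2]>.09)&(q[:,2]<.19)
        if m.sum()>3: print(tag,'bar',lo.round(3),m.sum(),np.median(q[m,2]).round(4))
    for s in(-1,1):
        m=(a>-.012)&(a<.0)&(l*s>.015)&(l*s<.045)&(q[:,2]>.13)&(q[:,2]<.19)
        if m.sum()>3: print(tag,'plate top',s,m.sum(),np.percentile(q[m,2],[50,90]).round(4),'a',np.percentile(a[m],[2,98]).round(4))
E
python3 - <<'E'
from h import *
p=robot.read_position()
robot.move_gripper(.6); robot.servo_line(np.r_[p[:2],.19],speed=.12)
robot.goto(at(.09,.24),R(YP)); robot.move_gripper(0.)
tp=robot.read_position();a,d,W=cloud('wrist');save('w7',a);np.savez('w7.npz',a=a,W=W)
print(robot.read_t(),robot.read_force()); state(W,'rel')
E
```

```text
19.4083 [ 0.51709049 -0.15572127  0.52945815]
rel bar -0.14 44 0.1333
rel bar -0.13 54 0.1327
rel bar -0.12 56 0.1339
rel bar -0.11 56 0.135
rel bar -0.1 60 0.1363
rel bar -0.09 59 0.1375
rel bar -0.08 63 0.1389
rel bar -0.07 63 0.14
rel bar -0.06 63 0.1415
rel bar -0.05 70 0.1426
rel bar -0.04 69 0.144
rel bar -0.03 81 0.1453
rel bar -0.02 89 0.1469
rel bar -0.01 66 0.158
rel bar 0.0 49 0.1559
rel plate top -1 327 [0.1588 0.16  ] a [-0.0116 -0.0006]
rel plate top 1 325 [0.1587 0.16  ] a [-0.0115 -0.0006]
```

View pics/w7.png

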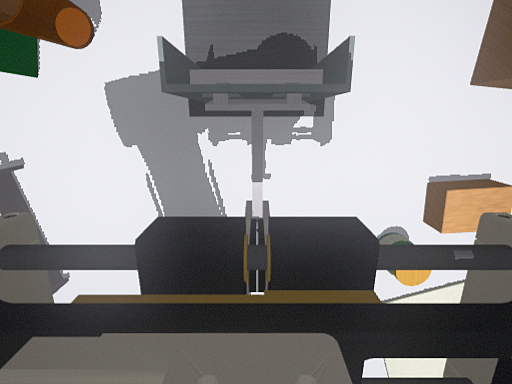

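The arm hangs by itself, about 7° nose-down, with its plate top near z 0.160 in front of the face (row ~100). I'll press on the plate top centre.

```bash
python3 - <<'E'
from h import *
O=.0115
robot.goto(at(O,.19),R(YP)); robot.servo_line(at(O,.163),speed=.08)
z=.163
while z>.1465:
    z-=.0015; robot.servo_line(at(O,z),speed=.04); F=robot.read_force(); p=robot.read_position()
    print(round(robot.read_t(),2),p.round(4),F.round(1))
    if F[2]>32 or abs(F[0])>25: break
a,d,W=cloud('wrist');save('w8',a);state(W,'pr')
E
```

```text
20.61 [ 0.6034 -0.1201  0.1619] [-0.5  0.3  0.4]
20.86 [ 0.6033 -0.1201  0.1599] [ 0.2  0.6 -0.2]
21.11 [ 0.6032 -0.1201  0.1583] [-0.1 -0.2 -0.6]
21.36 [ 0.6032 -0.1201  0.1569] [-0.5 -0.2  0.5]
21.61 [ 0.6032 -0.1201  0.1554] [ 0.1  0.1 -0.4]
21.86 [ 0.6032 -0.1201  0.1539] [ 0.7 -0.4  0.5]
22.11 [ 0.6032 -0.1201  0.1523] [-0.3  0.3 -0.4]
22.36 [ 0.6032 -0.1201  0.1509] [-0.   0.6  0.4]
22.61 [ 0.6032 -0.1201  0.1494] [-0.5 -0.2 -0.1]
22.86 [ 0.6032 -0.1201  0.1479] [-0.2 -0.6  0.3]
23.11 [ 0.6032 -0.1201  0.1464] [ 0.1 -0.2  0.2]
pr bar -0.09 18 0.1374
pr bar -0.04 12 0.1441
pr bar -0.03 10 0.1454
pr bar 0.0 367 0.1638
pr plate top -1 350 [0.1487 0.1586] a [-0.0063 -0.0002]
pr plate top 1 326 [0.1507 0.1587] a [-0.0065 -0.0002]
```

```bash
python3 - <<'E'
import cv2;im=cv2.imread('pics/w8.png');cv2.imwrite('pics/w8c.png',cv2.resize(im[20:300,130:390],None,fx=2,fy=2))
from rig import robot;print(robot.read_grip_width())
E
```

```text
0.0013596531072669307
```

View pics/w8c.png

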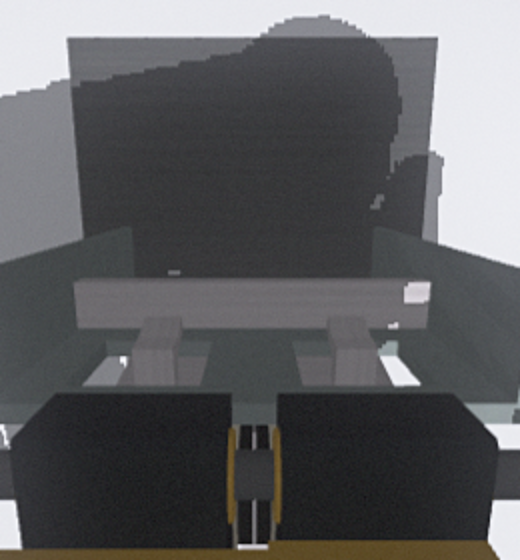

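The tip is hidden, but there was no force: the fingertips passed in front of the plate. I'll feel forward above the plate to the panel face, then press.

```bash
python3 - <<'E'
from h import *
robot.servo_line(at(.0115,.166),speed=.12)
O=.0115
while O>.0015:
    O-=.0015; robot.servo_line(at(O,.166),speed=.05); F=robot.read_force()
    if F@np.r_[N,0]<-3: print('touch'); O+=.0012; robot.servo_line(at(O,.166),speed=.05); break
print('O',O,robot.read_force().round(1),robot.read_position())
z=.162
while z>.1465:
    robot.servo_line(at(O,z),speed=.05); F=robot.read_force(); p=robot.read_position()
    print(round(robot.read_t(),2),p.round(4),F.round(1))
    if F[2]>32 or abs(F[0])>25: break
    z-=.0015
E
```

```text
touch
O 0.0112 [ 0.6 -0.4  0.1] [ 0.60369686 -0.12011623  0.16567096]
24.23 [ 0.6033 -0.1201  0.1615] [-0.5  1.1 -0.3]
24.48 [ 0.6034 -0.1202  0.1602] [-0.4 -0.4 -0.9]
24.73 [ 0.6033 -0.1202  0.1588] [-2.8 -0.7 -0.6]
24.98 [ 0.6033 -0.1202  0.1573] [-1.4 -0.4  0.6]
25.23 [ 0.6034 -0.1201  0.1559] [-2.9  0.   1.2]
25.48 [ 0.6034 -0.1201  0.1543] [-3.3 -0.4  1.7]
25.73 [ 0.6034 -0.1201  0.1529] [-3.  -0.7  1.1]
25.98 [ 0.6034 -0.1201  0.1514] [-3.3 -0.5  2.5]
26.23 [ 0.6034 -0.1202  0.15  ] [-4.4  0.   2.7]
26.48 [ 0.6034 -0.1201  0.1485] [-5.  -0.6  2. ]
26.73 [ 0.6034 -0.1202  0.147 ] [-5.1  0.8  3.5]
```

```bash
python3 - <<'E'
from h import *
s=np.load('w7.npz');W=s['W'].reshape(-1,3);W=W[np.isfinite(W).all(1)]
for tz in(.24,):
    q=W-at(.09,tz); T=np.stack([q@np.r_[N,0],q@np.r_[N[1],-N[0],0],-q[:,2]],1)
    m=(abs(T[:,1])<.03)&(abs(T[:,0])<.03)
    for lo in np.arange(-.07,.015,.005):
        k=m&(T[:,2]>lo)&(T[:,2]<lo+.005)
        if k.sum(): print(lo.round(3),k.sum(),T[k].min(0).round(4),T[k].max(0).round(4))
# plate geometry after release
a=(W[:,:2]-C)@N;l=(W[:,:2]-C)@[-N[1],N[0]]
for L in(-.03,0.012,.03):
    for za in np.arange(.148,.168,.003):
        k=(abs(l-L)<.008)&(W[:,2]>za)&(W[:,2]<za+.003)&(a>-.03)&(a<.03)
        if k.sum():print('plate',L,za.round(3),k.sum(),a[k].min().round(4),a[k].max().round(4))
E
```

```text
-0.07 32 [ 0.0098 -0.0037 -0.0689] [ 0.0119  0.0048 -0.0652]
-0.065 59 [ 0.0095 -0.0038 -0.065 ] [ 0.0112  0.0048 -0.06  ]
-0.06 50 [ 0.0094 -0.003  -0.0599] [ 0.0104  0.004  -0.0553]
-0.055 102 [ 0.0054 -0.0053 -0.0547] [ 0.0119  0.0063 -0.0501]
-0.05 83 [ 0.0047 -0.0055 -0.05  ] [ 0.0121  0.0065 -0.045 ]
-0.045 65 [ 0.0094 -0.0057 -0.045 ] [ 0.0121  0.0067 -0.0401]
-0.04 51 [ 0.0095 -0.0059 -0.0399] [ 0.0119  0.0069 -0.0351]
-0.035 12 [ 0.0097 -0.0029 -0.0349] [ 0.0103  0.0039 -0.0331]
plate -0.03 0.148 4 -0.0057 -0.0047
plate -0.03 0.154 7 -0.006 0.0013
plate -0.03 0.157 198 -0.0125 0.0022
plate -0.03 0.16 16 -0.0125 0.0002
plate 0.012 0.148 9 -0.0056 -0.0056
plate 0.012 0.154 6 0.0004 0.0004
plate 0.012 0.157 100 -0.0125 0.0004
plate 0.012 0.16 18 -0.0125 -0.007
plate 0.012 0.166 1 0.0005 0.0005
plate 0.03 0.148 5 -0.0056 0.0026
plate 0.03 0.151 6 -0.0058 0.0008
plate 0.03 0.154 5 -0.0069 0.0022
plate 0.03 0.157 202 -0.0125 0.0021
plate 0.03 0.16 20 -0.0125 0.0011
```

```bash
python3 - <<'E'
from h import *
s=np.load('w7.npz')
q=s['W']-at(.09,.24);T=np.stack([q@np.r_[N,0],q@np.r_[N[1],-N[0],0],-q[...,2]],-1)
for r in range(180,262,5): print(r,[T[r,c].round(3).tolist()+s['a'][r,c].tolist() for c in(249,257,265)])
E
```

```text
180 [[-0.03, -0.012, 0.24, 237, 239, 243], [0.002, 0.001, 0.103, 128, 126, 131], [-0.03, 0.014, 0.239, 243, 245, 248]]
185 [[-0.039, -0.012, 0.24, 236, 237, 241], [-0.004, 0.001, 0.105, 221, 216, 221], [-0.039, 0.014, 0.24, 237, 238, 242]]
190 [[-0.047, -0.012, 0.24, 236, 237, 242], [-0.01, 0.001, 0.104, 214, 210, 220], [-0.048, 0.014, 0.241, 236, 237, 243]]
195 [[-0.056, -0.012, 0.24, 235, 235, 241], [-0.016, 0.001, 0.106, 217, 207, 219], [-0.056, 0.014, 0.24, 238, 238, 242]]
200 [[-0.038, -0.01, 0.155, 187, 188, 197], [-0.022, 0.001, 0.106, 210, 203, 214], [-0.038, 0.012, 0.155, 190, 190, 198]]
205 [[-0.039, -0.009, 0.139, 113, 112, 115], [-0.028, 0.001, 0.106, 208, 204, 211], [-0.04, 0.011, 0.14, 114, 113, 120]]
210 [[-0.041, -0.009, 0.125, 114, 111, 115], [-0.035, 0.001, 0.107, 205, 201, 210], [-0.041, 0.011, 0.126, 112, 111, 119]]
215 [[-0.043, -0.009, 0.114, 107, 105, 112], [-0.041, 0.001, 0.108, 217, 213, 220], [-0.043, 0.01, 0.114, 116, 110, 118]]
220 [[0.012, -0.004, -0.039, 121, 118, 113], [-0.044, 0.001, 0.1, 83, 83, 86], [0.012, 0.006, -0.039, 118, 116, 112]]
225 [[0.011,
[... 221 characters left out ...]
, 105]]
235 [[0.008, -0.004, -0.052, 102, 96, 94], [-0.128, 0.001, 0.24, 154, 152, 158], [0.007, 0.005, -0.051, 113, 113, 110]]
240 [[0.01, -0.003, -0.062, 78, 74, 78], [-0.138, 0.001, 0.241, 156, 156, 163], [0.011, 0.005, -0.065, 118, 116, 112]]
245 [[0.032, -0.002, -0.112, 57, 57, 62], [0.032, 0.001, -0.112, 54, 56, 59], [0.032, 0.003, -0.112, 57, 58, 63]]
250 [[0.032, -0.002, -0.114, 57, 58, 60], [0.032, 0.001, -0.115, 56, 57, 61], [0.032, 0.003, -0.114, 58, 61, 64]]
255 [[0.031, -0.002, -0.116, 57, 56, 55], [0.03, 0.001, -0.114, 60, 65, 65], [0.031, 0.003, -0.115, 61, 60, 65]]
260 [[0.03, -0.002, -0.117, 59, 62, 65], [0.029, 0.001, -0.116, 59, 60, 61], [0.029, 0.003, -0.116, 58, 60, 63]]
```

```bash
python3 - <<'E'
from h import *
tp=robot.read_position()
for n in('scene','side','wrist'):
    a,d,W=cloud(n); np.savez(f'n_{n}.npz',W=W,a=a,p=tp)
    q=W.reshape(-1,3);q=q[np.isfinite(q).all(1)]-tp; T=np.stack([q@np.r_[N,0],q@np.r_[-N[1],N[0],0],q[:,2]],1)
    m=(abs(T[:,1])<.02)&(abs(T[:,0])<.04)
    print(n,'cols: x y z rel TCP (z up)')
    for lo in np.arange(-.01,.075,.005):
        k=m&(T[:,2]>lo)&(T[:,2]<lo+.005)
        if k.sum(): print(lo.round(3),k.sum(),np.percentile(T[k],[3,97],axis=0).round(4).tolist())
    state(W,n)
print(robot.read_t())
E
```

```text
scene cols: x y z rel TCP (z up)
-0.01 37 [[-0.0387, -0.0165, -0.0096], [0.0185, 0.0185, -0.0051]]
-0.005 60 [[-0.0391, -0.0154, -0.0048], [0.0185, 0.0122, -0.0004]]
0.0 41 [[0.0047, -0.0153, 0.0002], [0.0187, 0.0143, 0.0047]]
0.005 40 [[0.0038, -0.019, 0.0053], [0.0184, 0.0127, 0.0096]]
0.01 63 [[-0.0014, -0.0195, 0.0102], [0.0185, 0.0111, 0.0149]]
0.015 27 [[0.005, -0.0151, 0.0156], [0.0187, 0.0138, 0.0194]]
0.02 30 [[0.0143, -0.0156, 0.0206], [0.0187, 0.0135, 0.0249]]
0.025 22 [[0.0134, -0.0149, 0.0254], [0.0188, 0.014, 0.0298]]
0.03 33 [[0.0134, -0.0149, 0.0302], [0.0186, 0.0154, 0.0348]]
0.035 32 [[-0.0062, -0.0162, 0.0357], [0.0185, 0.0142, 0.0397]]
0.04 34 [[-0.0073, -0.0169, 0.0407], [0.0191, 0.0155, 0.0448]]
0.045 45 [[-0.0061, -0.0188, 0.0451], [0.0189, 0.0187, 0.0499]]
0.05 56 [[-0.006, -0.0184, 0.0504], [0.0184, 0.0169, 0.0549]]
0.055 91 [[-0.0019, -0.0179, 0.0552], [0.0182, 0.0177, 0.0595]]
0.06 40 [[-0.0015, -0.0195, 0.0601], [0.0126, 0.0117, 0.0649]]
0.065 26 [[0.004, -0.0197, 0.0651], [0.0129, 0.0113, 0.0697]]
0.07 15 [[0.0072, -0.0199, 0.0703], [0.0122, -0.003, 0.074
[... 2567 characters left out ...]
0302], [0.0179, 0.0144, 0.0349]]
0.035 142 [[0.0171, -0.0133, 0.0354], [0.0179, 0.0142, 0.0399]]
0.04 206 [[0.0171, -0.0189, 0.0403], [0.0179, 0.0188, 0.0448]]
0.045 133 [[0.0078, -0.0178, 0.045], [0.0178, 0.0173, 0.0499]]
0.05 252 [[0.0067, -0.0062, 0.0502], [0.0178, 0.0051, 0.0549]]
0.055 157 [[0.0097, -0.0057, 0.055], [0.0175, 0.0042, 0.0596]]
0.06 62 [[0.0095, -0.0044, 0.0601], [0.0106, 0.0033, 0.0648]]
0.065 30 [[0.0097, -0.0048, 0.0652], [0.0119, 0.0037, 0.0691]]
wrist bar -0.09 18 0.1374
wrist bar -0.04 11 0.1443
wrist bar -0.03 11 0.1449
wrist bar 0.0 360 0.1634
wrist plate top -1 352 [0.1486 0.1586] a [-0.0063 -0.0002]
wrist plate top 1 312 [0.1505 0.1588] a [-0.0063 -0.0003]
26.875
```

The clouds show the real fingertips are about 35 mm above the reported TCP. They only rubbed the panel face and never reached the plate. I'll press with that offset, stopping on force.

```bash
python3 - <<'E'
from h import *
O=.0130
robot.servo_line(at(O,.147),speed=.05); robot.servo_line(at(O,.129),speed=.1)
z=.129
while z>.112:
    z-=.0015; robot.servo_line(at(O,z),speed=.06); F=robot.read_force(); p=robot.read_position()
    print(round(robot.read_t(),2),p.round(4),F.round(1))
    if F[2]>28 or abs(F[0])>20: break
a,d,W=cloud('scene');state(W,'sc')
E
```

```text
27.71 [ 0.6019 -0.12    0.1277] [0.1 0.3 0.3]
27.96 [ 0.6021 -0.1201  0.127 ] [-0.3  0.1  5.2]
28.21 [ 0.6024 -0.1202  0.1262] [-2.5  1.2  8.9]
28.46 [ 0.6029 -0.1202  0.1253] [-2.3  0.8 10.8]
28.71 [ 0.6035 -0.1203  0.1242] [-1.3  0.6 12.7]
28.96 [ 0.6036 -0.1204  0.1234] [-3.9  2.7 17. ]
29.21 [ 0.6036 -0.1204  0.1231] [-8.   3.  25.1]
29.46 [ 0.6037 -0.1205  0.1228] [-10.4   3.9  32.7]
sc bar -0.14 19 0.1389
sc bar 0.0 77 0.1556
sc plate top -1 59 [0.158  0.1699] a [-0.0111 -0.0003]
sc plate top 1 25 [0.1551 0.1575] a [-0.0096 -0.0006]
```

Force rose to 33 N after about 4.5 mm, because the nose-down tilt wedges it. Pressing the claws from above, behind the panel with the fingers open to 70 mm, will level the arm and drive it home.

```bash
python3 - <<'E'
from h import *
def rep(s=''): 
    F=robot.read_force();p=robot.read_position();print(s,round(robot.read_t(),2),p.round(4),F.round(1));return F
O=-.0178
robot.servo_line(at(.0135,.20),speed=.2); robot.servo_line(at(O,.20),speed=.1); robot.move_gripper(.8); rep('above')
robot.servo_line(at(O,.165),speed=.15); F=rep('gate')
if F[2]>6 or abs(F[0])>6: robot.servo_line(at(O,.2),speed=.2)
else:
    z=.142; robot.servo_line(at(O,z),speed=.12); F=rep('low')
    while z>.108 and F[2]<28 and abs(F[0])<22 and robot.read_t()<35.3:
        z-=.0045 if F[2]<3 else .0028
        robot.servo_line(at(O,z),speed=.08); F=rep()
    a,d,W=cloud('scene');np.savez('fin.npz',W=W);state(W,'sc')
E
```

```text
above 31.77 [ 0.6325 -0.1219  0.2   ] [ 0.4  0.9 -0.6]
gate 32.15 [ 0.6322 -0.122   0.1648] [-0.1  0.4  0.6]
low 32.49 [ 0.6324 -0.122   0.1424] [0.4 0.3 0.7]
 32.74 [ 0.6325 -0.1219  0.1378] [0.4 0.7 0.2]
 32.99 [ 0.6322 -0.1219  0.1327] [-0.5 -0.  -0.3]
 33.24 [ 0.6322 -0.1219  0.1281] [-0.3  0.2 -0.1]
 33.49 [ 0.6323 -0.1219  0.1237] [0.2 0.7 0.7]
 33.74 [ 0.6336 -0.122   0.1204] [ 0.7 -1.   4. ]
 33.99 [ 0.6342 -0.122   0.1183] [ 1.9 -0.1  6.6]
 34.24 [ 0.6352 -0.1222  0.1171] [ 0.   0.2 14.2]
 34.49 [ 0.6368 -0.1223  0.1157] [ 2.1  0.9 18. ]
 34.74 [ 0.6375 -0.1221  0.1116] [ 8.6 -1.7  8. ]
 34.99 [ 0.6378 -0.1221  0.1085] [ 9.5 -1.1  6.5]
sc bar -0.14 24 0.1422
sc bar -0.13 13 0.1332
sc bar -0.12 15 0.1331
sc bar -0.11 12 0.1338
sc bar -0.1 6 0.1349
```

```bash
python3 - <<'E'
from h import *
for f in('n_scene.npz','fin.npz'):
    q=np.load(f)['W'].reshape(-1,3);q=q[np.isfinite(q).all(1)];a=(q[:,:2]-C)@N;l=(q[:,:2]-C)@[-N[1],N[0]]
    print(f)
    for L0,L1 in((-.05,-.03),(-.03,-.01),(-.01,.01),(.01,.03),(.03,.05)):
        k=(l>L0)&(l<L1)&(a>-.02)&(a<-.001)&(q[:,2]>.135)&(q[:,2]<.175)
        if k.sum()>3:print(' plate',L0,k.sum(),np.percentile(q[k,2],[50,80,95]).round(4),np.percentile(a[k],[5,95]).round(4))
    for lo in np.arange(-.15,-.02,.01):
        k=(a>lo)&(a<lo+.01)&(abs(l)<.006)&(q[:,2]>.1)&(q[:,2]<.17)
        if k.sum():print(' bar',lo.round(2),k.sum(),np.percentile(q[k,2],[50,90]).round(4))
    # behind panel: claws/lock bar
    for lo in np.arange(.006,.03,.004):
        k=(a>lo)&(a<lo+.004)&(abs(abs(l)-.035)<.006)&(q[:,2]>.10)&(q[:,2]<.195)
        if k.sum():print(' claw',lo.round(3),k.sum(),np.percentile(q[k,2],[50,95]).round(4))
E
```

```text
n_scene.npz
 plate -0.05 5 [0.1603 0.1613 0.1614] [-0.0102 -0.002 ]
 plate -0.03 60 [0.1594 0.1606 0.1621] [-0.0125 -0.0051]
 plate -0.01 32 [0.1575 0.1601 0.1612] [-0.0123 -0.0046]
 plate 0.03 27 [0.1594 0.1609 0.162 ] [-0.0094 -0.0026]
 bar -0.15 2 [0.1444 0.1447]
 bar -0.14 46 [0.1392 0.1449]
 bar -0.13 36 [0.1286 0.1346]
 bar -0.12 39 [0.1291 0.1365]
 bar -0.11 36 [0.135  0.1372]
 bar -0.1 39 [0.1265 0.1384]
 bar -0.09 40 [0.1354 0.1397]
 bar -0.08 44 [0.1345 0.1411]
 bar -0.07 54 [0.1357 0.1422]
 bar -0.06 33 [0.1415 0.1441]
 bar -0.05 28 [0.1436 0.1454]
 claw 0.006 46 [0.1608 0.1939]
 claw 0.01 35 [0.1425 0.1567]
 claw 0.014 19 [0.1339 0.138 ]
 claw 0.018 18 [0.1328 0.1343]
 claw 0.022 24 [0.1334 0.1351]
 claw 0.026 38 [0.1306 0.1345]
fin.npz
 plate 0.03 6 [0.1522 0.1534 0.1538] [-0.0054 -0.0035]
 bar -0.14 40 [0.1399 0.1441]
 bar -0.13 25 [0.1328 0.1344]
 bar -0.12 31 [0.1322 0.1339]
 bar -0.11 32 [0.1334 0.1343]
 bar -0.1 22 [0.1299 0.1349]
 bar -0.09 14 [0.112  0.1295]
 bar -0.08 9 [0.1046 0.1115]
 bar -0.07 8 [0.1076 0.1129]
 claw 0.01 5 [0.1316 0.1766]
 claw 0.014 45 [0.1308 0.1871]
 claw 0.018 48 [0.15   0.1894]
 claw 0.022 48 [0.1495 0.1918]
 claw 0.026 68 [0.1233 0.1741]
```

```bash
python3 - <<'E'
from h import *
robot.servo_line(at(-.0235,.150),speed=.2)
a,d,W=cloud('scene');np.savez('f2.npz',W=W);b,e,V=cloud('side');np.savez('f3.npz',W=V)
print(robot.read_t(),robot.read_force().round(1))
for f,W in(('sc',W),('si',V)):
    q=W.reshape(-1,3);q=q[np.isfinite(q).all(1)];a=(q[:,:2]-C)@N;l=(q[:,:2]-C)@[-N[1],N[0]]
    print(f)
    for L0,L1 in((-.05,-.03),(-.03,-.01),(.01,.03),(.03,.05)):
        k=(l>L0)&(l<L1)&(a>-.02)&(a<-.001)&(q[:,2]>.135)&(q[:,2]<.175)
        if k.sum()>3:print(' plate',L0,k.sum(),np.percentile(q[k,2],[50,80,95]).round(4),np.percentile(a[k],[5,95]).round(4))
    for lo in np.arange(-.15,-.02,.01):
        k=(a>lo)&(a<lo+.01)&(abs(l)<.006)&(q[:,2]>.1)&(q[:,2]<.17)
        if k.sum():print(' bar',lo.round(2),k.sum(),np.percentile(q[k,2],[50,90]).round(4))
    for lo in np.arange(.006,.03,.004):
        k=(a>lo)&(a<lo+.004)&(abs(abs(l)-.035)<.006)&(q[:,2]>.10)&(q[:,2]<.165)
        if k.sum():print(' claw',lo.round(3),k.sum(),np.percentile(q[k,2],[50,95]).round(4))
E
```

```text
35.5167 [ 0.5 -0.5  0.1]
sc
 plate -0.03 18 [0.1504 0.1534 0.1549] [-0.0086 -0.0023]
 plate 0.03 9 [0.1491 0.1505 0.1509] [-0.0044 -0.0012]
 bar -0.14 40 [0.1414 0.1452]
 bar -0.13 34 [0.1324 0.1342]
 bar -0.12 30 [0.1331 0.1346]
 bar -0.11 37 [0.1324 0.1353]
 bar -0.1 31 [0.1344 0.1358]
 bar -0.09 32 [0.1352 0.1372]
 bar -0.08 34 [0.1342 0.137 ]
 bar -0.07 37 [0.1358 0.1383]
 bar -0.06 42 [0.136  0.1383]
 bar -0.05 11 [0.1382 0.1393]
 bar -0.03 13 [0.139  0.1403]
 claw 0.006 12 [0.1518 0.1537]
 claw 0.01 31 [0.1437 0.1528]
 claw 0.014 43 [0.1297 0.1398]
 claw 0.018 22 [0.1232 0.1242]
 claw 0.022 22 [0.1224 0.124 ]
 claw 0.026 33 [0.1186 0.1235]
si
 plate -0.05 36 [0.147  0.1506 0.152 ] [-0.0111 -0.0043]
 plate -0.03 40 [0.1482 0.1509 0.1526] [-0.0112 -0.004 ]
 plate 0.01 48 [0.1485 0.1518 0.1643] [-0.0114 -0.0016]
 plate 0.03 41 [0.1466 0.151  0.1524] [-0.0115 -0.003 ]
 bar -0.14 44 [0.1253 0.1434]
 bar -0.13 13 [0.1286 0.1323]
 bar -0.12 33 [0.1286 0.1318]
 bar -0.11 26 [0.1293 0.1329]
 bar -0.1 31 [0.1282 0.1339]
 bar -0.09 34 [0.1267 0.1347]
 bar -0.08 27 [0.1323 0.1348]
 bar -0.07 30 [0.1274 0.1361]
 bar -0.06 31 [0.1321 0.1369]
 bar -0.05 24 [0.1326 0.1373]
 bar -0.04 34 [0.1327 0.1391]
 bar -0.03 27 [0.1332 0.1392]
 claw 0.006 11 [0.1506 0.1517]
 claw 0.01 11 [0.1465 0.1505]
```

The plate top (about 0.152) and bar height match the home pose, and the lock bar dropped from 0.1335 to about 0.123, roughly 10 mm. I'll move clear and hand in.

```bash
python3 - <<'E'
from h import *
robot.servo_line(at(-.0235,.21),speed=.15); print(robot.read_t(),robot.read_force().round(1)); robot.job_done()
E
```

```text
36.0667 [-0.1  0.3 -0.3]
the job is handed in; nothing more can be done
```

I handed the job in at 36.1 s: the short arm hangs by itself in the upper slots, about 4° nose-down, its plate top at the home height and the lock bar about 10 mm down; the long arm was not touched.

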